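# Draw the red sample panel from the leaning stack and set it up on the easel

### The arm

A 6-joint arm with a two-finger parallel gripper is mounted at the origin on a cart in front of the work surface, level with it; the furniture and walls round the work are solid. World frame = base frame: x ahead of the robot, y to its left, z up, the work surface at z = 0. Lengths are in m, angles in rad, forces in N, time in s.
With the tool pointing down it reaches from about 0.35 to 0.975 m from the base axis. Payload 17.4 kg.
Tool frame: the origin (TCP) lies on the centre line of the jaws, within the pads' length; the fingertips stand 14 mm ahead of it and the grasp point (between the pads) lies 5 mm behind it; z points along the fingers, y is the line along which they close (so a half turn about z gives the same grasp; the last joint's range is limited). The gripper opens to 85 mm and grips with 20 to 120 N. Pads are 22 mm wide; open, the fingers measure 114 mm over their backs; the gripper's body (76 mm by 85 mm) begins 54 mm behind the grasp point. The pads swing forward as they close: fully open they stand 13 mm farther back than shut.
Start: joints at [-0.759, 0.116, 1.442, -0, 1.584, -0.038], TCP at [0.507, -0.446, 0.245] pointing down, gripper open.
Joint ranges: [-2.83, 2.83], [-0.83, 2.19], [0.07, 2.5], [-1.14, 4.28], [0.01, 3], [-2.97, 2.97]. Speed limits (rad/s): [1.89, 1.89, 2.22, 3.14, 3.14, 3.14].

### API

Orientations are given as a unit quaternion [x, y, z, w].
In Python, from rig import env gives the robot as it stands.
- The arm moves only by the tool send_rows, never from a script. Its argument "commands" is a list of rows, each a list of 3 entries, a list of its own where there are three numbers: the shift along the world's x, y, z in units of 0.2 m (1.0 is 0.2 m), then the turn about the world's z in units of 90 degrees (1.0 is 90 degrees), then the gripper command: -1 is fully open, 1 is shut, values between are in proportion. A call has 1 to 20 rows; each row is the pose to reach, as a shift and turn from the pose commanded when the call began; what a row does not reach only later rows make up. A row lasts 1/8 s, in which the tool goes at most 62.5 mm and 10.7 degrees, less where a joint would pass 70% of its speed; a pose out of reach is approached as far as the arm can. A call with a number of a shift or a turn outside -1 to 1 is refused whole. A call with a gripper value outside its range is refused whole. The fingers move at their own pace and stop on an object; "newtons" is the grip in N (left out, the last holds). Time passes only in rows, so rows that repeat a pose let the fingers close. It gives the time, the measured TCP pose, the force, the opening and the grip force at its end, in the units of the state.
- env.read_state(): the state, without advancing time (a new reading comes with each control period).
- env.read_camera(name): name is "side" or "top" or "wrist"; returns a dict with "img" (384x512x3 uint8, blue, green, red), "camera_matrix" (3x3 intrinsics, pixels), "pose" (4x4, takes a point from camera to world coordinates); the wrist camera has in their place "mount" (4x4, takes a point from camera to tool coordinates, whose origin is the TCP and whose axes are the flange's). Camera axes: x right, y down, z forward; pixel columns grow to the right and rows downward; lengths in m; the calibration is good to about 2 mm. A picture is of the moment at which its call begins: read the wrist's pose just before it. There is no depth.
- env.hand_in(): hands the job in; it is judged then, once.
Trained networks look in the newest picture that a camera, given by its name, has taken for a name from the list of things; names that differ only in an ending like _2 or _b are one class to them, and where a whole thing is asked for, a point or a joint stands for the part that bears it (a point fixed in the world has none). Each returns a list of dicts, best first, with "confidence" (0 to 1); they miss things now and then, are a little off and sometimes report something else, mostly with a low value. They report only what shows in the picture. A call takes as long as a camera call.
- env.find_in(camera, thing): "xyz" ([x, y, z] in m, in world coordinates, good to about 4 mm: the middle of the surface that is visible of it).
- env.regions_of(camera, thing): "mask" (384x512 bool, what is visible of it).
The state is a dict: "t": time; "joint_positions": joint angles; "dq": joint speeds; "effort": joint torques, N m; "eef_pos": TCP position; "orientation": TCP orientation; "ft_force": force on the tool from outside, world axes, zero at the start; "moment": the same for the moment, N m; "grip_width": finger opening in m; "finger_force": force on a finger pad.
Only numpy, scipy, OpenCV 4.12 (cv2) and the standard library are available. Lean on these libraries where they do the work, as an engineer would, in place of code of your own. Each camera call takes 0.05 s, during which the arm holds its last target. There are 200 camera calls.

### The job

First clear the foot of the grey easel: put every charcoal stick that lies there into the wooden tray. Then draw the red panel by its tab out of the stack leaning in the plywood rack, leaving the other three boards leaning there, and stand it tab up on the easel's base in the middle, leaning squarely back against the easel's board. At whatever moment suits you, also stand the fallen oil bottle upright, wholly on the cork coaster; leave the two brushes where they lie.

Things in the scene. Friction and masses are not known exactly. Their poses are not given: they have to be found in the camera images.
- rack: fixed plywood rack: base plate (top at z = 0.006) and back board 150 wide, 105 long, leaning 0.22 rad away from the robot. Origin: on the base top, mid-line where board face meets base; x away from robot, y left along the board. Base spans x -60 to +38 mm, 6 mm strip on its front edge. Four panels lean on the board face to face; equally high, only the tabs stick up, at three places along y
- easel: fixed grey easel beside the rack, left or right: base plate 190 wide, 6 mm thick (top at z = 0.006), from 135 mm in front of the board's foot to 38 behind, rims 6 wide and 9 high along both sides; grey back board 190 wide, 105 long, 10 thick, leaning 0.22 rad away from the robot. Origin: on the base top, middle of the line where the board's face meets it; x away from robot, y left
- tray: fixed open wooden tray on the other side, outside 130 (x) x 160 (y) x 32 high, walls and floor 5 mm; origin: z = 0, 35 mm behind the tray's centre (the tray spans own x -100 to +30 mm, y -80 to +80 mm)
- coaster: fixed round cork coaster, 84 mm across, 5 mm high, in front of the tray; origin: centre of its underside
- panel_red: red sample panel, 130 wide (y) x 100 high (z) x 9 thick (x) mm, 0.13 kg, with a tab 26 wide x 40 high x 9 mm on its top edge (tab top 140 mm above the underside) centred at own y = 0 mm; origin: middle of its underside, z up along the panel, x through its thickness. It stands leaning back in the rack, its place in the stack varies
- panel_black: black sample panel, 130 wide (y) x 100 high (z) x 9 thick (x) mm, 0.13 kg, with a tab 26 wide x 40 high x 9 mm on its top edge (tab top 140 mm above the underside) centred at own y = +45 mm; origin: middle of its underside, z up along the panel, x through its thickness. It stands leaning back in the rack, its place in the stack varies
- panel_yellow: yellow sample panel, 130 wide (y) x 100 high (z) x 9 thick (x) mm, 0.13 kg, with a tab 26 wide x 40 high x 9 mm on its top edge (tab top 140 mm above the underside) centred at own y = -45 mm; origin: middle of its underside, z up along the panel, x through its thickness. It stands leaning back in the rack, its place in the stack varies
- cover_board: dark wooden cover board, always the front one of the stack; like a sample panel, 130 wide (y) x 100 high (z) x 9 thick (x) mm, 0.13 kg, with no tab; origin: middle of its underside, z up along the panel, x through its thickness. It stands leaning back in the rack, always in front
- stick_a: black stick of polishing charcoal, 55 mm long (own y) x 19 wide (own x) x 16 high, origin: middle of its underside. May be absent
- stick_b: black stick of polishing charcoal, 42 mm long (own y) x 21 wide (own x) x 16 high, origin: middle of its underside. May be absent
- stick_c: black stick of polishing charcoal, 36 mm long (own y) x 22 wide (own x) x 16 high, origin: middle of its underside. May be absent
- stick_d: black stick of polishing charcoal, 42 mm long (own y) x 21 wide (own x) x 16 high, origin: middle of its underside. May be absent
- bottle: small white polishing-oil bottle with a blue pointed cap, lying on its side on the stool in front of the rack, roughly across the robot's view with the cap to the left; body 44 mm across and 88 long, then a neck and cap 21 across, 122 mm long in all; origin: centre of its underside, z towards the cap; 0.08 to 0.14 kg
- brush_red: flat brush with red handle, 23x140x12 mm, lying in front of the easel; bystander. Origin: middle of its underside, y along the handle
- brush_small: narrow flat brush with wooden handle, 27x150x12 mm, lying in front of the bottle; bystander. Origin: middle of its underside, y along the handle

How it is judged:
On the way, in this order (a step that is already met when the one before it is completed fails the run):
1. all charcoal sticks present lie in the tray (x of stick_a in the frame of tray between -0.095 and 0.025 m and y of stick_a in the frame of tray between -0.075 and 0.075 m and height (world z) of each of stick_a, stick_b, stick_c, stick_d below 0.045 m and linear speed of each of stick_a, stick_b, stick_c, stick_d below 0.03 m/s and x of stick_b in the frame of tray between -0.095 and 0.025 m and y of stick_b in the frame of tray between -0.075 and 0.075 m and x of stick_c in the frame of tray between -0.095 and 0.025 m and y of stick_c in the frame of tray between -0.075 and 0.075 m and x of stick_d in the frame of tray between -0.095 and 0.025 m and y of stick_d in the frame of tray between -0.075 and 0.075 m), for 0.2 s.
2. the red panel is drawn clear of the rack while the other boards stay leaning in it (distance between panel_red and rack above 0.11 m and angle between panel_black's own z axis and vertical between 0.08 and 0.5 rad and x of panel_black in the frame of rack between -0.056 and 0 m and y of panel_black in the frame of rack between -0.03 and 0.03 m and z of each of panel_black, panel_yellow, cover_board in the frame of rack below 0.012 m and angle between panel_yellow's own z axis and vertical between 0.08 and 0.5 rad and x of panel_yellow in the frame of rack between -0.056 and 0 m and y of panel_yellow in the frame of rack between -0.03 and 0.03 m and angle between cover_board's own z axis and vertical between 0.08 and 0.5 rad and x of cover_board in the frame of rack between -0.056 and 0 m and y of cover_board in the frame of rack between -0.03 and 0.03 m), for 0.2 s.
At the end, for the whole second after the job is handed in: Sticks at rest in the tray. Red panel tab up on the easel base: foot within 26 mm of the board and 30 mm of the middle, square to 0.15 rad, leaning 0.12-0.42 rad. Other boards lean in the rack. Bottle upright to 0.1 rad, within 24 mm of the coaster centre. Brushes within 40 mm of their start (all of step 1 and angle between panel_black's own z axis and vertical between 0.08 and 0.5 rad and x of panel_black in the frame of rack between -0.056 and 0 m and y of panel_black in the frame of rack between -0.03 and 0.03 m and z of each of panel_black, panel_yellow, cover_board in the frame of rack below 0.012 m and angle between panel_yellow's own z axis and vertical between 0.08 and 0.5 rad and x of panel_yellow in the frame of rack between -0.056 and 0 m and y of panel_yellow in the frame of rack between -0.03 and 0.03 m and angle between cover_board's own z axis and vertical between 0.08 and 0.5 rad and x of cover_board in the frame of rack between -0.056 and 0 m and y of cover_board in the frame of rack between -0.03 and 0.03 m and angle between panel_red's own z axis and vertical between 0.12 and 0.42 rad and x of panel_red in the frame of easel between -0.026 and 0 m and y of panel_red in the frame of easel between -0.03 and 0.03 m and z of panel_red in the frame of easel below 0.012 m and angle between the y axis of panel_red and the y axis of easel, either way round below 0.15 rad and linear speed of each of panel_red, bottle below 0.02 m/s and angle between bottle's own z axis and vertical below 0.1 rad and horizontal distance between bottle and coaster below 0.024 m and height (world z) of bottle between 0.002 and 0.012 m and distance of each of brush_red, brush_small from where it was at the start of the episode below 0.04 m); the robot touches nothing.
It fails at once if one of the other boards topples (angle between any of panel_black, panel_yellow, cover_board's own z axis and vertical above 0.7 rad).
It fails at once if a brush is pushed away (distance of any of brush_red, brush_small from where it was at the start of the episode above 0.06 m).
Of stick_a, stick_b, stick_c, stick_d only 2 to 4 are there at a start; the rules pass over those that are not, and their reading is None.
At some moment in a run one of stick_a, stick_b, stick_c, stick_d may be knocked a few centimetres aside while the robot is not near it.
It also fails if it takes over 210 s, if anything falls off the work surface, if the arm or the gripper's body presses on something with over 40 N, if the wrist force passes 120 N, or if a joint passes its speed limit or range.

## Working session

There is one attempt and no reset: what is moved stays moved. The work goes in short steps, Python scripts to look and compute and a tool call to move; the robot and the scene stay as the last step left them, time stands still between calls to the robot, and variables do not carry over. Pictures are saved under pics/ and viewed, at most 14 in all, crops included, and the job is handed in when it is done.

Besides the shell and the picture viewer there is one more tool, called in YAML: its name, and indented under it one key for each argument. send_rows: Moves the arm, as the interface text tells. Shifts and turns lie within -1 to 1; 1 stands for 0.2 m of shift or 90 degrees of turn. Its arguments: {"type":"object","properties":{"commands":{"type":"array","items":{"type":"array"}},"newtons":{"type":"number"}},"required":["commands"]}

```bash
mkdir -p pics; ls
cat > h.py <<'E'
import numpy as np, cv2
from rig import env
def snap(c,fn=None):
    r=env.read_camera(c)
    if fn: cv2.imwrite('pics/'+fn,r['img'])
    return r
def px2w(r,uv,z,pose=None):
    P=r['pose'] if pose is None else pose
    P=np.array(P);d=P[:3,:3]@np.linalg.inv(np.array(r['camera_matrix']))@np.array([uv[0],uv[1],1.])
    o=P[:3,3];return o+d*(z-o[2])/d[2]
E
python3 - <<'E'
from h import *
print(env.read_state())
for c in ['top','side']:
    r=snap(c,c+'0.png');print(c,np.round(r['pose'],3).tolist(),r['camera_matrix'])
    for n in ['rack','easel','tray','coaster','panel_red','panel_black','panel_yellow','cover_board','stick_a','bottle','brush_red','brush_small']:
        print(n,[(np.round(d['xyz'],3).tolist(),round(d['confidence'],2)) for d in env.find_in(c,n)[:6]])
E
```

```text
pics
{'t': 0.0, 'joint_positions': array([-7.58788887e-01,  1.16491532e-01,  1.44228486e+00,  7.17043453e-06,
        1.58396239e+00, -3.77933954e-02]), 'dq': array([ 2.91344002e-04,  6.01833891e-06,  7.08978592e-04, -2.09120834e-03,
        1.21114669e-03, -2.46538736e-03]), 'effort': array([ 5.36174794e-04, -7.31997871e+01, -6.32501221e+01, -8.27505846e-05,
        6.33126139e-03,  8.34078219e-05]), 'eef_pos': array([ 0.50690026, -0.44547427,  0.24454624]), 'orientation': array([ 9.11079620e-01,  4.12230030e-01, -2.13017902e-04, -5.32012426e-04]), 'ft_force': array([-0.46903505, -0.52260556, -0.71576182]), 'moment': array([ 0.05929794, -0.00401957,  0.01072176]), 'finger_force': 0.0, 'grip_width': 0.0854160759872069}
top [[0.006, -0.986, 0.164, 0.424], [-1.0, -0.009, -0.013, 0.014], [0.014, -0.164, -0.986, 0.88], [0.0, 0.0, 0.0, 1.0]] [[403.69587571   0.         259.60407345]
 [  0.         403.69587571 186.30831066]
 [  0.           0.           1.        ]]
rack [([0.589, -0.011, 0.006], 0.91)]
easel [([0.6, -0.206, 0.008], 0.76)]
tray [([0.596, 0.209, 0.003], 0.7), ([0.641, 0.03
[... 809 characters left out ...]
8587]
 [  0.           0.           1.        ]]
rack [([0.665, -0.009, 0.02], 0.94)]
easel [([0.598, -0.212, 0.008], 0.9)]
tray [([0.598, 0.201, 0.004], 0.56)]
coaster [([0.493, 0.174, 0.007], 0.57)]
panel_red [([0.654, -0.008, 0.105], 0.71), ([0.647, 0.015, 0.104], 0.39)]
panel_black [([0.646, 0.018, 0.104], 0.74), ([0.492, 0.175, 0.007], 0.26)]
panel_yellow [([0.629, -0.024, 0.101], 0.57)]
cover_board [([0.625, 0.007, 0.102], 0.7), ([0.645, 0.015, 0.105], 0.26)]
stick_a [([0.528, -0.176, 0.021], 0.67), ([0.594, -0.249, 0.022], 0.52), ([0.583, -0.164, 0.022], 0.46)]
bottle [([0.52, -0.002, 0.036], 0.84)]
brush_red [([0.459, -0.23, 0.006], 0.95)]
brush_small [([0.438, -0.006, 0.009], 0.82)]
```

View pics/top0.png

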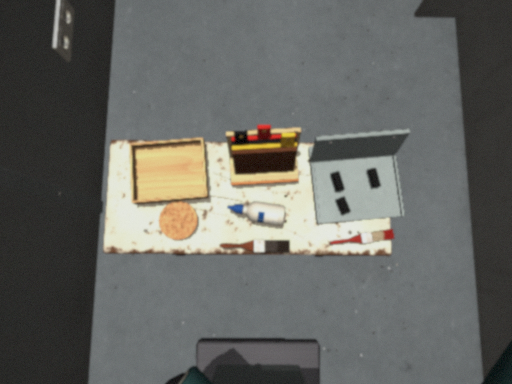

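View pics/side0.png

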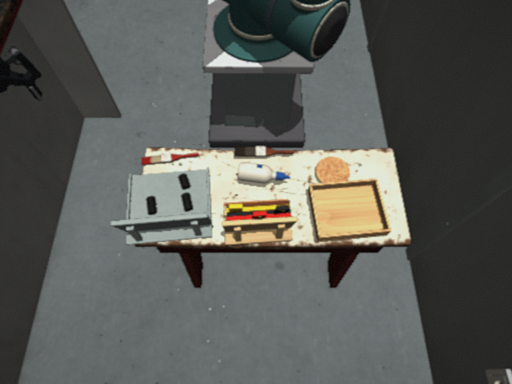

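send_rows:
  commands:
    - [[0.2,1.0,0.2],-0.541,-1]
    - [[0.2,1.0,0.2],-0.541,-1]
    - [[0.2,1.0,0.2],-0.541,-1]
    - [[0.2,1.0,0.2],-0.541,-1]
    - [[0.2,1.0,0.2],-0.541,-1]
    - [[0.2,1.0,0.2],-0.541,-1]
    - [[0.2,1.0,0.2],-0.541,-1]

```text
t: 2.17
eef_pos: [0.5469, -0.2459, 0.2852]
orientation: [1.0, 0.001, -0.0, -0.0]
ft_force: [-0.4, -0.1, 0.1]
grip_width: 0.0858
finger_force: 0.0
```

```bash
cat >> h.py <<'E'
from scipy.spatial.transform import Rotation as R
def wsnap(fn=None):
    s=env.read_state();r=env.read_camera('wrist')
    T=np.eye(4);T[:3,:3]=R.from_quat(s['orientation']).as_matrix();T[:3,3]=s['eef_pos']
    r['pose']=T@np.array(r['mount'])
    if fn: cv2.imwrite('pics/'+fn,r['img'])
    return r
def w2px(r,p):
    q=np.linalg.inv(r['pose'])@np.array([*p,1.]);u=np.array(r['camera_matrix'])@q[:3];return u[:2]/u[2]
def rects(r,c,n,z,k=6):
    for d in env.regions_of(c,n)[:k]:
        m=d['mask'].astype(np.uint8);cs,_=cv2.findContours(m,0,2)
        ct=max(cs,key=cv2.contourArea)[:,0,:]
        w=np.array([px2w(r,p,z)[:2] for p in ct])*1000
        (cx,cy),(a,b),ang=cv2.minAreaRect(w.astype(np.float32))
        if a<b: a,b,ang=b,a,ang+90
        ang=(ang+90)%180-90
        print(n,c,'conf %.2f ctr %.0f %.0f mm size %.0f x %.0f longaxis %.0f deg from x'%(d['confidence'],cx,cy,a,b,ang), 'px',ct.mean(0).round())
E
python3 - <<'E'
from h import *
s=env.read_state();print(s['eef_pos'],R.from_quat(s['orientation']).as_matrix().round(2).tolist(),s['joint_positions'].round(2),s['t'])
r=wsnap('w1.png');rects(r,'wrist','stick_a',0.022);rects(r,'wrist','easel',0.006,1)
print(np.round(r['mount'],3).tolist())
r=snap('top');rects(r,'top','stick_a',0.022)
E
```

```text
[ 0.54693038 -0.24585891  0.28519669] [[1.0, 0.0, -0.0], [0.0, -1.0, 0.0], [-0.0, -0.0, -1.0]] [-0.46 -0.06  1.55 -0.    1.64  1.1 ] 2.175
stick_a wrist conf 0.64 ctr 589 -246 mm size 43 x 21 longaxis 13 deg from x px [258. 135.]
stick_a wrist conf 0.63 ctr 581 -167 mm size 41 x 20 longaxis 17 deg from x px [202. 141.]
stick_a wrist conf 0.60 ctr 528 -179 mm size 37 x 23 longaxis 21 deg from x px [212. 177.]
easel wrist conf 0.76 ctr 584 -194 mm size 250 x 183 longaxis -84 deg from x px [213. 118.]
[[-0.001, -0.95, -0.311, 0.08], [1.0, -0.0, -0.001, -0.001], [0.001, -0.311, 0.95, -0.129], [0.0, 0.0, 0.0, 1.0]]
stick_a top conf 0.71 ctr 580 -164 mm size 43 x 22 longaxis 16 deg from x px [336. 183.]
stick_a top conf 0.52 ctr 588 -244 mm size 41 x 19 longaxis 12 deg from x px [373. 179.]
stick_a top conf 0.48 ctr 512 9 mm size 118 x 44 longaxis 85 deg from x px [256. 212.]
stick_a top conf 0.44 ctr 527 -176 mm size 35 x 22 longaxis 25 deg from x px [343. 206.]
```

View pics/w1.png

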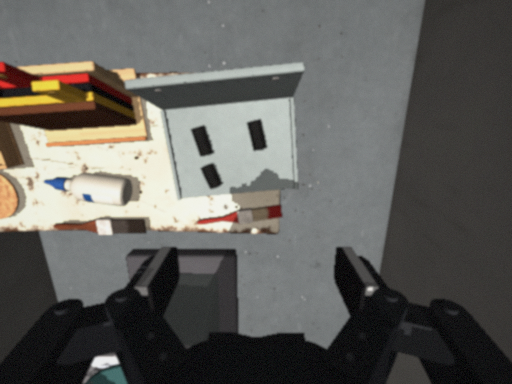

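send_rows:
  commands:
    - [[0.21,0.0,-0.6],0.144,0.06]
    - [[0.21,0.0,-0.9],0.144,0.06]
    - [[0.21,0.0,-0.95],0.144,0.06]
    - [[0.21,0.0,-0.95],0.144,0.06]

```text
t: 2.92
eef_pos: [0.5874, -0.2448, 0.0909]
orientation: [0.994, 0.113, -0.003, -0.002]
ft_force: [-0.2, -0.2, 0.4]
grip_width: 0.0402
finger_force: 0.0
```

send_rows:
  commands:
    - [[0,0,-0.3],0,0.06]
    - [[0,0,-0.36],0,0.06]
    - [[0,0,-0.37],0,0.06]
    - [[0,0,-0.37],0,1]
    - [[0,0,-0.37],0,1]
    - [[0,0,-0.37],0,1]
    - [[0,0,-0.37],0,1]
  newtons: 40

```text
t: 3.8
eef_pos: [0.5901, -0.2462, 0.0243]
orientation: [0.994, 0.113, 0.001, 0.001]
ft_force: [-1.7, 0.1, 6.5]
grip_width: 0.019
finger_force: 38.9
```

send_rows:
  commands:
    - [[0,0,0.3],0,1]
    - [[0,0,0.6],0,1]
    - [[-0.05,0,0.8],0,1]
    - [[-0.05,0.3,0.9],-0.07,1]
    - [[-0.05,0.6,0.9],-0.144,1]
    - [[-0.05,0.9,0.9],-0.144,1]
    - [[-0.05,1.0,0.9],-0.144,1]

```text
t: 4.68
eef_pos: [0.579, -0.0429, 0.2035]
orientation: [1.0, 0.001, 0.001, -0.0]
ft_force: [1.1, 0.3, -0.3]
grip_width: 0.019
finger_force: 39.6
```

send_rows:
  commands:
    - [[0,0.3,0],0,1]
    - [[0,0.6,0],0,1]
    - [[0,0.9,0],0,1]
    - [[0,1.0,0],0,1]
    - [[0,1.0,0],0,1]

```text
t: 5.3
eef_pos: [0.5792, 0.1548, 0.2021]
orientation: [1.0, 0.001, 0.0, 0.0]
ft_force: [0.7, -0.3, 0.2]
grip_width: 0.0191
finger_force: 39.6
```

send_rows:
  commands:
    - [[0,0.3,0],0,1]
    - [[0,0.4,-0.3],0,1]
    - [[0,0.42,-0.6],0,1]
    - [[0,0.42,-0.8],0,1]
    - [[0,0.42,-0.8],0,1]
    - [[0,0.42,-0.8],0,0.1]
    - [[0,0.42,-0.8],0,0.1]
    - [[0,0.42,-0.4],0,0.1]
    - [[0,0.42,0],0,0.06]
    - [[0,0.42,0],0,0.06]

```text
t: 6.55
eef_pos: [0.5797, 0.2385, 0.2071]
orientation: [1.0, 0.0, 0.003, -0.001]
ft_force: [-0.6, -0.2, -0.1]
grip_width: 0.0404
finger_force: 0.0
```

Run:
```python
from h import *
print(env.read_state()['eef_pos'])
r=snap('top');rects(r,'top','stick_a',0.022);rects(r,'top','tray',0.03,1)
```

```text
[0.57972061 0.23854652 0.2070862 ]
stick_a top conf 0.70 ctr 578 235 mm size 42 x 19 longaxis 3 deg from x px [151. 182.]
stick_a top conf 0.54 ctr 527 -175 mm size 32 x 19 longaxis 25 deg from x px [343. 205.]
stick_a top conf 0.44 ctr 580 -165 mm size 44 x 24 longaxis 14 deg from x px [337. 182.]
tray top conf 0.73 ctr 600 189 mm size 144 x 138 longaxis -85 deg from x px [167. 171.]
```

send_rows:
  commands:
    - [[0,-0.3,0],0,0.06]
    - [[0,-0.6,0],0,0.06]
    - [[0,-0.9,0],0,0.06]
    - [[0,-1.0,0],0,0.06]

```text
t: 7.2
eef_pos: [0.5786, 0.0356, 0.201]
orientation: [1.0, -0.001, -0.0, 0.0]
ft_force: [-0.2, 0.6, 0.5]
grip_width: 0.04
finger_force: 0.0
```

send_rows:
  commands:
    - [[0,-0.3,0],0.08,0.06]
    - [[0,-0.6,0],0.178,0.06]
    - [[0,-0.9,0],0.178,0.06]
    - [[0,-1.0,0],0.178,0.06]
    - [[0,-1.0,0],0.178,0.06]

```text
t: 7.82
eef_pos: [0.5789, -0.1621, 0.2008]
orientation: [0.99, 0.139, -0.0, -0.0]
ft_force: [0.1, 0.4, 0.0]
grip_width: 0.0399
finger_force: 0.0
```

send_rows:
  commands:
    - [[0.005,-0.02,-0.3],0,0.06]
    - [[0.005,-0.02,-0.6],0,0.06]
    - [[0.005,-0.02,-0.8],0,0.06]
    - [[0.005,-0.02,-0.88],0,0.06]
    - [[0.005,-0.02,-0.885],0,0.06]
    - [[0.005,-0.02,-0.885],0,1]
    - [[0.005,-0.02,-0.885],0,1]
    - [[0.005,-0.02,-0.885],0,1]
    - [[0.005,-0.02,-0.885],0,1]

```text
t: 8.95
eef_pos: [0.5811, -0.1657, 0.0264]
orientation: [0.99, 0.139, 0.001, 0.0]
ft_force: [-0.5, 3.6, 7.2]
grip_width: 0.0191
finger_force: 39.4
```

send_rows:
  commands:
    - [[0,0,0.3],0,1]
    - [[0,0,0.6],0,1]
    - [[0.0,0,0.8],0,1]
    - [[0.0,0.3,0.9],-0.1,1]
    - [[0.0,0.6,0.9],-0.178,1]
    - [[0.05,0.9,0.9],-0.178,1]
    - [[0.1,1.0,0.9],-0.178,1]

```text
t: 9.82
eef_pos: [0.6002, 0.0372, 0.2057]
orientation: [1.0, 0.001, 0.001, -0.0]
ft_force: [0.4, -0.8, 0.0]
grip_width: 0.0191
finger_force: 39.5
```

send_rows:
  commands:
    - [[0,0.3,0],0,1]
    - [[0,0.6,0],0,1]
    - [[0,0.73,0],0,1]
    - [[0,0.73,-0.3],0,1]
    - [[0,0.73,-0.6],0,1]
    - [[0,0.73,-0.8],0,1]
    - [[0,0.73,-0.8],0,1]
    - [[0,0.73,-0.8],0,0.1]
    - [[0,0.73,-0.8],0,0.1]
    - [[0,0.73,-0.4],0,0.1]
    - [[0,0.73,0],0,0.06]
    - [[0,0.43,0],0,0.06]
    - [[0,0.13,0],0,0.06]

```text
t: 11.45
eef_pos: [0.6009, 0.0633, 0.2093]
orientation: [1.0, 0.001, 0.003, -0.0]
ft_force: [0.2, -0.2, -0.5]
grip_width: 0.0401
finger_force: 0.0
```

Run:
```python
from h import *
print(env.read_state()['eef_pos'])
r=snap('top');rects(r,'top','stick_a',0.022)
```

```text
[0.60088658 0.06332348 0.20927829]
stick_a top conf 0.74 ctr 527 -176 mm size 36 x 21 longaxis 22 deg from x px [343. 205.]
stick_a top conf 0.63 ctr 616 154 mm size 102 x 73 longaxis 2 deg from x px [188. 163.]
stick_a top conf 0.44 ctr 601 177 mm size 44 x 22 longaxis 2 deg from x px [180. 169.]
```

send_rows:
  commands:
    - [[-0.1,-0.3,0],0.1,0.06]
    - [[-0.2,-0.6,0],0.2,0.06]
    - [[-0.36,-0.9,0],0.244,0.06]
    - [[-0.36,-1.0,0],0.244,0.06]
    - [[-0.36,-1.0,0],0.244,0.06]

```text
t: 12.18
eef_pos: [0.5279, -0.1373, 0.2055]
orientation: [0.982, 0.189, 0.001, 0.0]
ft_force: [-0.8, 0.6, 0.4]
grip_width: 0.0403
finger_force: 0.0
```

send_rows:
  commands:
    - [[0,-0.19,0],0,0.06]
    - [[0,-0.19,-0.3],0,0.06]
    - [[0,-0.19,-0.6],0,0.06]
    - [[0,-0.19,-0.8],0,0.06]
    - [[0,-0.19,-0.9],0,0.06]
    - [[0,-0.19,-0.9],0,0.06]
    - [[0,-0.19,-0.9],0,1]
    - [[0,-0.19,-0.9],0,1]
    - [[0,-0.19,-0.9],0,1]
    - [[0,-0.19,-0.9],0,1]

```text
t: 13.42
eef_pos: [0.5292, -0.1742, 0.0263]
orientation: [0.982, 0.19, 0.001, 0.001]
ft_force: [-0.2, 3.2, 7.7]
grip_width: 0.0195
finger_force: 39.2
```

send_rows:
  commands:
    - [[0,0,0.3],0,1]
    - [[0,0,0.6],0,1]
    - [[0.0,0,0.8],0,1]
    - [[0.1,0.3,0.9],-0.1,1]
    - [[0.2,0.6,0.9],-0.2,1]
    - [[0.3,0.9,0.9],-0.244,1]
    - [[0.5,1.0,0.9],-0.244,1]

```text
t: 14.3
eef_pos: [0.6284, 0.029, 0.2064]
orientation: [1.0, 0.0, 0.001, -0.0]
ft_force: [0.8, -1.7, 0.0]
grip_width: 0.0193
finger_force: 39.5
```

send_rows:
  commands:
    - [[0,0.3,0],0,1]
    - [[0,0.6,0],0,1]
    - [[0,0.9,0],0,1]
    - [[0,1.0,0],0,1]
    - [[0,1.0,0],0,1]

```text
t: 14.92
eef_pos: [0.628, 0.2269, 0.2048]
orientation: [1.0, 0.001, 0.0, -0.0]
ft_force: [0.5, -0.2, -0.5]
grip_width: 0.0194
finger_force: 39.5
```

send_rows:
  commands:
    - [[0,0.08,-0.3],0,1]
    - [[0,0.08,-0.6],0,1]
    - [[0,0.08,-0.8],0,1]
    - [[0,0.08,-0.8],0,1]
    - [[0,0.08,-0.8],0,0.1]
    - [[0,0.08,-0.8],0,0.1]
    - [[0,0.08,-0.4],0,0.1]
    - [[0,0.08,0.2],0,0.06]
    - [[-0.2,-0.3,0.2],0,0.06]
    - [[-0.5,-0.6,0.2],0,0.06]
    - [[-0.75,-0.8,0.2],0,0.06]
    - [[-0.75,-0.8,0.2],0,0.06]

```text
t: 16.42
eef_pos: [0.4779, 0.0661, 0.2459]
orientation: [1.0, 0.0, 0.001, -0.0]
ft_force: [0.8, -0.5, 0.4]
grip_width: 0.0398
finger_force: 0.0
```

Run:
```python
from h import *
print(env.read_state()['eef_pos'],env.read_state()['joint_positions'].round(2))
r=snap('top','top2.png');rects(r,'top','stick_a',0.022);rects(r,'top','bottle',0.022,1);rects(r,'top','coaster',0.005,1)
r=wsnap('w2.png');rects(r,'wrist','bottle',0.022,1);rects(r,'wrist','coaster',0.005,1);rects(r,'wrist','brush_small',0.008,1)
a=cv2.resize(cv2.imread('pics/top2.png')[110:270,90:430],None,fx=2,fy=2)
b=cv2.imread('pics/w2.png');c=np.zeros((600,680,3),np.uint8);c[:320]=a[:, :680] if a.shape[1]>=680 else 0
c[320:600,:512]=b[:280];cv2.imwrite('pics/m2.png',c)
```

```text
[0.47786088 0.06606598 0.24587501] [ 0.08 -0.31  1.84 -0.    1.61  1.66]
bottle top conf 0.58 ctr 671 -52 mm size 51 x 32 longaxis -89 deg from x px [285. 142.]
bottle wrist conf 0.72 ctr 510 8 mm size 130 x 47 longaxis 82 deg from x px [300. 147.]
coaster wrist conf 0.63 ctr 492 180 mm size 85 x 83 longaxis -28 deg from x px [177. 156.]
brush_small wrist conf 0.60 ctr 440 14 mm size 149 x 29 longaxis 90 deg from x px [294. 195.]
```

View pics/m2.png

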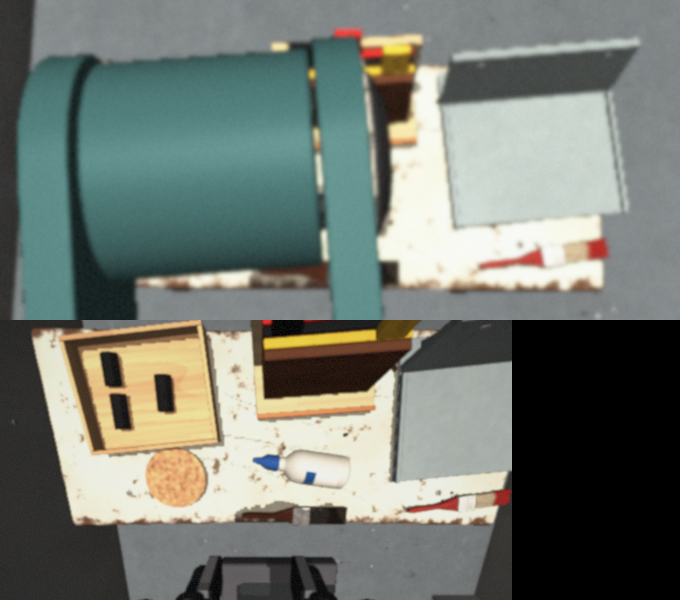

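Run:
```python
from h import *
r=wsnap('w3.png')
ms=env.regions_of('wrist','bottle')[0]['mask'];ys,xs=np.nonzero(ms)
p=np.c_[xs,ys];l=p[xs<=xs.min()+2].mean(0);rr=p[xs>=xs.max()-2].mean(0)
t=px2w(r,l,.022);b=px2w(r,rr,.026);print(l,rr,t,b,np.linalg.norm((t-b)[:2]),np.degrees(np.arctan2(*(t-b)[1::-1])))
# widths along
for x in range(xs.min(),xs.max(),6):
    c=ys[xs==x];print(x,c.min(),c.max(),px2w(r,(x,c.mean()),.022)[:2].round(3))
for s in env.find_in('wrist','coaster')[:1]+env.find_in('wrist','rack')[:1]+env.find_in('wrist','panel_red')[:1]: print(np.round(s['xyz'],3),s['confidence'])
cv2.imwrite('pics/b3.png',cv2.resize(r['img'][90:210,230:400],None,fx=4,fy=4,interpolation=cv2.INTER_CUBIC))
```

```text
[255.21428571 140.21428571] [349.82142857 148.58928571] [0.51917483 0.07031392 0.022     ] [ 0.50909674 -0.05062589  0.026     ] 0.12135900026213414 85.2364652662054
254 139 141 [0.519 0.072]
260 137 144 [0.519 0.064]
266 136 149 [0.516 0.056]
272 135 150 [0.516 0.049]
278 135 150 [0.516 0.041]
284 137 150 [0.515 0.033]
290 135 158 [0.511 0.025]
296 131 162 [0.511 0.018]
302 131 163 [0.511 0.01 ]
308 131 165 [0.509 0.002]
314 131 166 [ 0.509 -0.006]
320 132 167 [ 0.507 -0.014]
326 133 167 [ 0.507 -0.021]
332 134 168 [ 0.505 -0.029]
338 135 169 [ 0.504 -0.037]
344 136 168 [ 0.504 -0.045]
350 139 158 [ 0.509 -0.052]
[0.494 0.181 0.007] 0.87
[0.588 0.016 0.003] 0.74
[0.644 0.055 0.103] 0.4
```

View pics/b3.png

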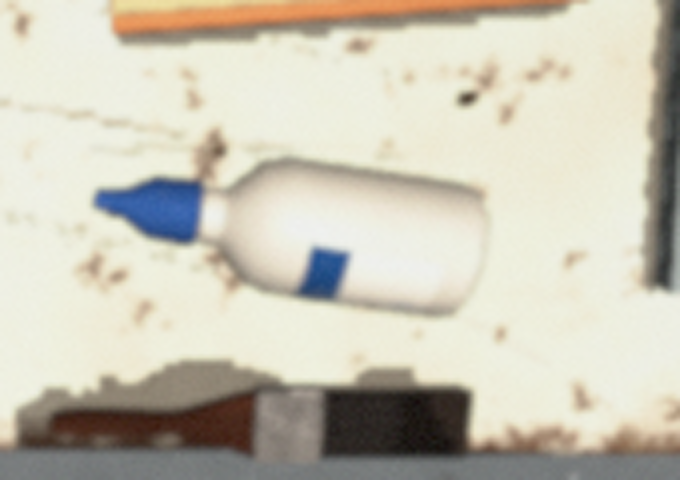

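send_rows:
  commands:
    - [[0.19,-0.08,-0.2],0.2,0.06]
    - [[0.19,-0.08,-0.4],0.4,0.06]
    - [[0.19,-0.08,-0.6],0.6,0.06]
    - [[0.19,-0.08,-0.72],0.8,0.06]
    - [[0.19,-0.08,-0.72],0.917,0.06]
    - [[0.19,-0.08,-0.72],0.917,0.06]
    - [[0.19,-0.08,-0.72],0.917,0.06]
    - [[0.19,-0.08,-0.72],0.917,0.06]
    - [[0.19,-0.08,-0.72],0.917,0.06]
    - [[0.19,-0.08,-0.72],0.917,0.06]

```text
t: 18.32
eef_pos: [0.5173, 0.0513, 0.0998]
orientation: [0.753, 0.658, -0.0, -0.0]
ft_force: [0.4, 0.4, -0.5]
grip_width: 0.0399
finger_force: 0.0
```

send_rows:
  commands:
    - [[-0.005,-0.025,-0.2],0,0.06]
    - [[-0.005,-0.025,-0.37],0,0.06]
    - [[-0.005,-0.025,-0.37],0,0.06]
    - [[-0.005,-0.025,-0.37],0,1]
    - [[-0.005,-0.025,-0.37],0,1]
    - [[-0.005,-0.025,-0.37],0,1]
    - [[-0.005,-0.025,-0.37],0,1]
  newtons: 25

```text
t: 19.2
eef_pos: [0.5168, 0.0464, 0.0267]
orientation: [0.752, 0.66, 0.001, 0.0]
ft_force: [1.9, 2.7, 3.9]
grip_width: 0.0194
finger_force: 24.7
```

send_rows:
  commands:
    - [[0.01,0.07,0.0],0,1]
    - [[0.02,0.15,0.0],0,1]
    - [[0.02,0.15,0.0],0,1]
    - [[0.017,0.13,0.06],0,1]
    - [[0.014,0.105,0.12],0,1]
    - [[0.01,0.07,0.175],0,1]
    - [[0.004,0.03,0.23],0,1]
    - [[-0.002,-0.02,0.27],0,1]
    - [[-0.009,-0.068,0.31],0,1]
    - [[-0.016,-0.125,0.34],0,1]
    - [[-0.024,-0.187,0.365],0,1]
    - [[-0.024,-0.187,0.365],0,1]

```text
t: 20.7
eef_pos: [0.5115, 0.008, 0.0992]
orientation: [0.752, 0.659, 0.0, 0.0]
ft_force: [-0.1, 0.2, -1.3]
grip_width: 0.0196
finger_force: 24.5
```

Run:
```python
from h import *
r=snap('side','s4.png');cv2.imwrite('pics/s4c.png',cv2.resize(r['img'][130:250,180:360],None,fx=4,fy=4,interpolation=cv2.INTER_CUBIC))
```

```text
(no output)
```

View pics/s4c.png

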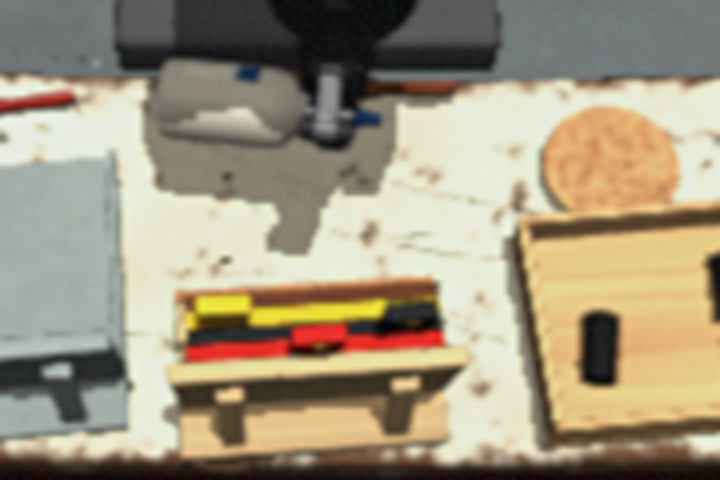

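send_rows:
  commands:
    - [[0.0,0.12,-0.1],0,1]
    - [[0.0,0.25,-0.2],0,1]
    - [[0.0,0.25,-0.3],0,1]
    - [[0.0,0.25,-0.355],0,1]
    - [[0.0,0.25,-0.355],0,1]
    - [[0.0,0.25,-0.355],0,0.4]
    - [[0.0,0.25,-0.355],0,0.06]
    - [[0.0,0.25,-0.355],0,0.06]
    - [[0.0,0.25,-0.1],0,0.06]
    - [[0.0,0.25,0.1],0,0.06]
    - [[-0.1,0.35,0.4],0,0.06]
    - [[-0.1,0.35,0.4],0,0.06]

```text
t: 22.25
eef_pos: [0.4922, 0.0796, 0.1837]
orientation: [0.751, 0.66, 0.003, 0.002]
ft_force: [0.4, -0.5, 0.2]
grip_width: 0.04
finger_force: 0.0
```

Run:
```python
from h import *
print(env.read_state()['eef_pos'])
r=wsnap('w5.png')
ms=env.regions_of('wrist','bottle')[0]['mask'];ys,xs=np.nonzero(ms);print(xs.min(),xs.max(),ys.min(),ys.max())
P=np.array([px2w(r,(x,y),.022)[:2] for x,y in zip(xs,ys)]);m=P.mean(0);v=np.linalg.eigh(np.cov((P-m).T))[1][:,1];v*=np.sign(v[1])
print(m,v,np.degrees(np.arctan2(v[1],v[0])));a=(P-m)@v;b=(P-m)@[-v[1],v[0]]
for k in np.arange(a.min(),a.max(),.005):
    s=(a>=k)&(a<k+.005);print((m+v*(k+.0025)).round(4),round(np.ptp(b[s]),4),b[s].mean().round(4))
x0,x1,y0,y1=max(xs.min()-20,0),xs.max()+20,max(ys.min()-20,0),ys.max()+20
cv2.imwrite('pics/b5.png',cv2.resize(r['img'][y0:y1,x0:x1],None,fx=3,fy=3,interpolation=cv2.INTER_CUBIC))
```

```text
[0.49218929 0.07964764 0.18366543]
254 293 177 280
[0.50475063 0.0104679 ] [0.14124589 0.98997454] 81.88005302408892
[ 0.4967 -0.0459] 0.0302 -0.0014
[ 0.4974 -0.0409] 0.0376 -0.0007
[ 0.4981 -0.036 ] 0.0424 -0.0001
[ 0.4988 -0.031 ] 0.0436 0.0003
[ 0.4995 -0.0261] 0.0447 0.0002
[ 0.5002 -0.0211] 0.0444 0.0001
[ 0.501  -0.0162] 0.0453 0.0
[ 0.5017 -0.0112] 0.0452 0.0013
[ 0.5024 -0.0063] 0.0438 -0.0004
[ 0.5031 -0.0013] 0.0436 0.0009
[0.5038 0.0036] 0.0445 0.0008
[0.5045 0.0086] 0.0443 0.0006
[0.5052 0.0135] 0.0442 -0.0012
[0.5059 0.0185] 0.045 -0.0004
[0.5066 0.0234] 0.0449 -0.0005
[0.5073 0.0284] 0.0424 -0.0005
[0.508  0.0333] 0.0398 -0.0002
[0.5087 0.0383] 0.0349 -0.0002
[0.5094 0.0432] 0.0255 -0.0002
[0.5101 0.0482] 0.0197 -0.0005
[0.5108 0.0531] 0.0207 -0.0
[0.5115 0.0581] 0.0206 0.0004
[0.5123 0.063 ] 0.0205 0.0006
[0.513 0.068] 0.0193 0.0006
[0.5137 0.0729] 0.0135 0.0004
[0.5144 0.0779] 0.009 -0.0002
[0.5151 0.0828] 0.0067 -0.0003
```

View pics/b5.png

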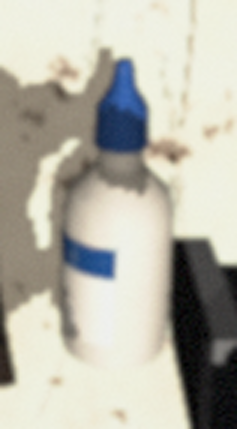

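send_rows:
  commands:
    - [[0.11,-0.02,-0.25],0,0.06]
    - [[0.11,-0.02,-0.5],0,0.06]
    - [[0.11,-0.02,-0.75],0,0.06]
    - [[0.11,-0.02,-0.785],0,0.06]
    - [[0.11,-0.02,-0.785],0,0.06]
    - [[0.11,-0.02,-0.785],0,1]
    - [[0.11,-0.02,-0.785],0,1]
    - [[0.11,-0.02,-0.785],0,1]
    - [[0.11,-0.02,-0.785],0,1]
  newtons: 20

```text
t: 23.48
eef_pos: [0.5137, 0.0749, 0.0224]
orientation: [0.752, 0.66, 0.0, 0.0]
ft_force: [0.8, 1.5, 1.4]
grip_width: 0.0173
finger_force: 19.4
```

send_rows:
  commands:
    - [[-0.003,-0.025,0.07],0,1]
    - [[-0.006,-0.05,0.14],0,1]
    - [[-0.01,-0.09,0.2],0,1]
    - [[-0.017,-0.13,0.265],0,1]
    - [[-0.024,-0.18,0.32],0,1]
    - [[-0.031,-0.24,0.365],0,1]
    - [[-0.04,-0.3,0.4],0,1]
    - [[-0.049,-0.37,0.43],0,1]
    - [[-0.049,-0.37,0.43],0,1]

```text
t: 24.6
eef_pos: [0.5037, -0.0002, 0.1082]
orientation: [0.752, 0.659, 0.0, 0.0]
ft_force: [-0.3, -0.8, -1.5]
grip_width: 0.0171
finger_force: 19.3
```

Run:
```python
from h import *
r=snap('side');
a=cv2.resize(r['img'][130:250,180:360],None,fx=3,fy=3,interpolation=cv2.INTER_CUBIC)
w=wsnap('w6.png')['img'];c=np.zeros((360,800,3),np.uint8);c[:,:540]=a;c[:,540:]=w[20:380,130:390];cv2.imwrite('pics/m6.png',c)
```

```text
(no output)
```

View pics/m6.png

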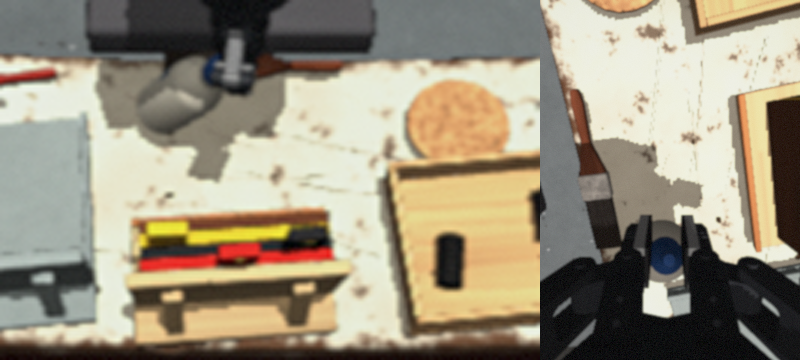

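send_rows:
  commands:
    - [[0,0,0.31],0,1]
    - [[0,0,0.0],0,1]
    - [[0,0,0.31],0,1]
    - [[0,0,0.1],0,1]
    - [[0,0,0.4],0,1]
    - [[0,0,0.1],0,1]
    - [[0,0,0.4],0,1]
    - [[0,0,0.2],0,1]
    - [[0,0,0.2],0,1]

```text
t: 25.82
eef_pos: [0.5025, 0.0012, 0.1455]
orientation: [0.752, 0.66, -0.002, -0.001]
ft_force: [0.3, -0.1, -0.3]
grip_width: -0.0001
finger_force: 0.0
```

```bash
cat >> h.py <<'E'
def side_bottle():
    r=snap('side')
    cv2.imwrite('pics/sb.png',r['img'])
    for d in env.regions_of('side','bottle')[:1]:
        ys,xs=np.nonzero(d['mask']);print(d['confidence'],xs.min(),xs.max(),ys.min(),ys.max(),len(xs))
    return r
E
python3 - <<'E'
from h import *
r=side_bottle()
a=cv2.resize(r['img'][130:250,180:360],None,fx=3,fy=3,interpolation=cv2.INTER_CUBIC)
w=wsnap('w7.png')['img'];c=np.zeros((360,800,3),np.uint8);c[:,:540]=a;c[:,540:]=w[20:380,130:390];cv2.imwrite('pics/m7.png',c)
E
```

```text
(no output)
```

View pics/m7.png

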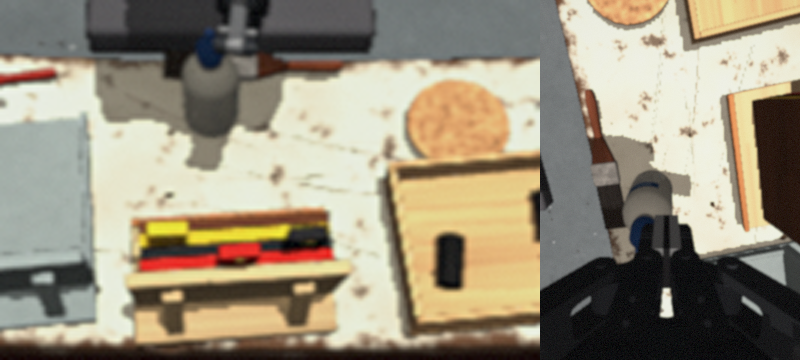

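send_rows:
  commands:
    - [[0,0.1,0.3],0,0.06]
    - [[0.0,0.3,0.5],0,0.06]
    - [[0.1,0.6,0.5],0,0.06]
    - [[0.1,0.6,0.5],0,0.06]
    - [[0.1,0.6,0.5],0,0.06]

```text
t: 26.6
eef_pos: [0.5236, 0.1209, 0.2482]
orientation: [0.751, 0.66, -0.0, 0.0]
ft_force: [-0.6, -0.0, 0.7]
grip_width: 0.0405
finger_force: 0.0
```

Run:
```python
from h import *
r=side_bottle()
a=cv2.resize(r['img'][130:250,180:360],None,fx=3,fy=3,interpolation=cv2.INTER_CUBIC)
print([(np.round(d['xyz'],3),d['confidence']) for d in env.find_in('side','bottle')[:2]])
w=wsnap('w8.png');rects(w,'wrist','bottle',0.022,1);rects(w,'wrist','brush_small',0.008,1)
c=np.zeros((384,800,3),np.uint8);c[:360,:540]=a;c[:,540:]=w['img'][:,130:390];cv2.imwrite('pics/m8.png',c)
```

```text
0.84 241 258 141 175 509
[(array([ 0.499, -0.019,  0.071]), 0.71)]
bottle wrist conf 0.93 ctr 480 -49 mm size 120 x 48 longaxis 80 deg from x px [242. 277.]
brush_small wrist conf 0.67 ctr 442 51 mm size 74 x 19 longaxis 83 deg from x px [207. 221.]
```

View pics/m8.png

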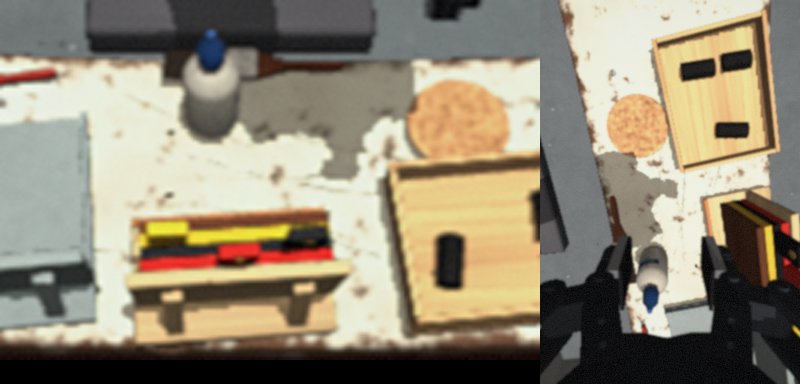

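Run:
```python
from h import *
from scipy.optimize import minimize
def sil(r,x,y):
    m=np.zeros((384,512),np.uint8)
    t=np.linspace(0,2*np.pi,24)
    for z0,z1,ra,rb in [(0,.075,.022,.022),(.075,.09,.022,.009),(.088,.105,.0105,.0105),(.105,.122,.0105,.003)]:
        pts=np.array([w2px(r,(x+rr*np.cos(a),y+rr*np.sin(a),z)) for z,rr in((z0,ra),(z1,rb)) for a in t])
        cv2.fillConvexPoly(m,cv2.convexHull((pts*8).round().astype(np.int32)),1,shift=3)
    return m>0
V=[]
for c in('side','wrist','top'):
    r=wsnap() if c=='wrist' else snap(c)
    q=env.regions_of(c,'bottle')
    if q and q[0]['confidence']>.5: V.append((c,r,q[0]['mask']))
def iou(r,m,x,y):
    s=sil(r,x,y);return (s&m).sum()/(s|m).sum()
for S in [V]+[[v] for v in V]:
    f=lambda p:-sum(iou(r,m,*p) for _,r,m in S)
    o=min((minimize(f,[x,y],method='Nelder-Mead',options=dict(initial_simplex=[[x,y],[x+.01,y],[x,y+.01]])) for x in(.48,.51) for y in (-.03,0)),key=lambda o:o.fun);print([v[0] for v in S],o.x.round(4),-o.fun/len(S))
print(env.read_state()['eef_pos'])
```

```text
['side', 'wrist', 'top'] [ 0.4858 -0.0212] 0.8779753016154105
['side'] [ 0.484  -0.0211] 0.8729096989966555
['wrist'] [ 0.4862 -0.0199] 0.9143816452154448
['top'] [ 0.4853 -0.0212] 0.8755656108597285
[0.52367086 0.12072383 0.24786821]
```

send_rows:
  commands:
    - [[-0.05,-0.2,0],0,-0.6]
    - [[-0.12,-0.5,0],0,-0.6]
    - [[-0.19,-0.71,0],0,-0.6]
    - [[-0.19,-0.71,0],0,-0.6]
    - [[-0.19,-0.71,0],0,-0.6]

```text
t: 27.82
eef_pos: [0.4858, -0.0209, 0.248]
orientation: [0.752, 0.659, 0.0, 0.0]
ft_force: [-0.4, 0.6, -1.3]
grip_width: 0.0685
finger_force: 0.0
```

send_rows:
  commands:
    - [[0,0,-0.25],0,-0.6]
    - [[0,0,-0.5],0,-0.6]
    - [[0,0,-0.75],0,-0.6]
    - [[0,0,-0.85],0,-0.6]
    - [[0,0,-0.86],0,-0.6]
    - [[0,0,-0.86],0,1]
    - [[0,0,-0.86],0,1]
    - [[0,0,-0.86],0,1]
    - [[0,0,-0.86],0,1]
    - [[0,0,-0.86],0,1]
  newtons: 35

```text
t: 29.08
eef_pos: [0.4865, -0.0213, 0.078]
orientation: [0.752, 0.66, 0.001, 0.001]
ft_force: [-2.8, 1.3, 7.9]
grip_width: 0.0387
finger_force: 34.2
```

send_rows:
  commands:
    - [[0,0,0],0,-0.6]
    - [[0,0,0],0,-0.6]
    - [[0,0,-0.05],0,-0.6]
    - [[0,0,-0.05],0,-0.6]
    - [[0,0,-0.05],0,1]
    - [[0,0,-0.05],0,1]
    - [[0,0,-0.05],0,1]
    - [[0,0,-0.05],0,1]

```text
t: 30.08
eef_pos: [0.4858, -0.0212, 0.0662]
orientation: [0.752, 0.66, 0.0, 0.0]
ft_force: [-2.4, 0.1, 4.8]
grip_width: 0.0419
finger_force: 35.9
```

send_rows:
  commands:
    - [[0,0,0.1],0,1]
    - [[0,0.1,0.2],0,1]
    - [[0.01,0.3,0.2],0,1]
    - [[0.02,0.5,0.2],0,1]
    - [[0.03,0.7,0.2],0,1]
    - [[0.03,0.9,0.2],0,1]
    - [[0.03,1,0.2],0,1]
    - [[0.03,1,0.2],0,1]
    - [[0.03,1,0.1],0,1]
    - [[0.03,1,0.05],0,1]
    - [[0.03,1,0.03],0,1]
    - [[0.03,1,0.025],0,1]
    - [[0.03,1,0.025],0,1]

```text
t: 31.7
eef_pos: [0.4917, 0.1784, 0.0713]
orientation: [0.752, 0.659, -0.0, -0.0]
ft_force: [-3.4, -2.4, 5.2]
grip_width: 0.0414
finger_force: 36.7
```

send_rows:
  commands:
    - [[0,0,0],0,0.0]
    - [[0,0,0],0,-0.5]
    - [[0,0,0],0,-0.6]
    - [[0,0,0.2],0,-0.6]
    - [[0,0,0.5],0,-0.6]
    - [[0,0,0.8],0,-0.6]
    - [[0,0,0.95],0,-0.6]
    - [[0,-0.3,0.95],0,-0.4]
    - [[0,-0.6,0.95],0,0]
    - [[0.2,-0.9,0.95],-0.2,0.2]
    - [[0.3,-0.9,0.95],-0.4,0.2]
    - [[0.3,-0.9,0.95],-0.6,0.2]
    - [[0.3,-0.9,0.95],-0.85,0.2]
    - [[0.3,-0.9,0.95],-0.85,0.2]
    - [[0.3,-0.9,0.95],-0.85,0.2]
    - [[0.3,-0.9,0.95],-0.85,0.2]

```text
t: 33.7
eef_pos: [0.5517, -0.0012, 0.2608]
orientation: [0.998, 0.061, 0.0, -0.0]
ft_force: [0.0, -0.3, 0.2]
grip_width: 0.0339
finger_force: 0.0
```

```bash
cat > fit.py <<'E'
from h import *
from scipy.optimize import minimize
def axes(yaw,lean):
    # panel frame: y left, z up along panel leaning back, x through thickness
    y=np.array([-np.sin(yaw),np.cos(yaw),0]);f=np.array([np.cos(yaw),np.sin(yaw),0])
    return np.array([np.cos(lean)*f-np.sin(lean)*np.array([0,0,1]),y,np.sin(lean)*f+np.cos(lean)*np.array([0,0,1])]).T
E
python3 - <<'E'
from fit import *
from scipy.spatial import ConvexHull
s=env.read_state();print(s['eef_pos'],s['t'])
V=[]
for c in('side','wrist','top'):
    r=wsnap('w9.png') if c=='wrist' else snap(c,'%s9.png'%c)
    for n in('bottle','panel_red','panel_black','panel_yellow','rack','easel','cover_board'):
        print(c,n,[(np.round(d['xyz'],3).tolist(),round(d['confidence'],2)) for d in env.find_in(c,n)[:1]])
    for n in ('panel_red',):
      for q in env.regions_of(c,n)[:1]:
        m=q['mask'].astype(np.uint8);ys,xs=np.nonzero(m);print('mask',n,q['confidence'],xs.min(),xs.max(),ys.min(),ys.max())
a=cv2.imread('pics/w9.png');cv2.imwrite('pics/m9.png',cv2.resize(a[0:300],None,fx=1.56,fy=1.56,interpolation=cv2.INTER_CUBIC))
E
```

```text
[ 0.55170118 -0.00117901  0.26080148] 33.7
side bottle [([0.504, 0.175, 0.072], 0.74)]
side panel_red [([0.654, -0.008, 0.105], 0.57)]
side panel_black [([0.644, 0.018, 0.106], 0.57)]
side panel_yellow [([0.635, -0.025, 0.106], 0.82)]
side rack [([0.665, -0.006, 0.02], 0.92)]
side easel [([0.592, -0.204, 0.004], 0.76)]
side cover_board [([0.623, 0.007, 0.106], 0.47)]
mask panel_red 0.62 226 290 211 220
wrist bottle [([0.502, 0.169, 0.077], 0.63)]
wrist panel_red [([0.653, -0.005, 0.108], 0.74)]
wrist panel_black [([0.646, 0.028, 0.107], 0.65)]
wrist panel_yellow [([0.634, -0.028, 0.106], 0.65)]
wrist rack [([0.595, -0.012, 0.013], 0.84)]
wrist easel [([0.594, -0.199, 0.006], 0.77)]
wrist cover_board [([0.616, -0.005, 0.094], 0.57)]
mask panel_red 0.57 238 337 66 94
top bottle [([0.488, 0.179, 0.084], 0.84)]
top panel_red []
top panel_black []
top panel_yellow []
top rack [([0.578, -0.006, 0.006], 0.97)]
top easel [([0.593, -0.252, 0.005], 0.65)]
top cover_board [([0.576, 0.236, 0.024], 0.44)]
```

View pics/m9.png

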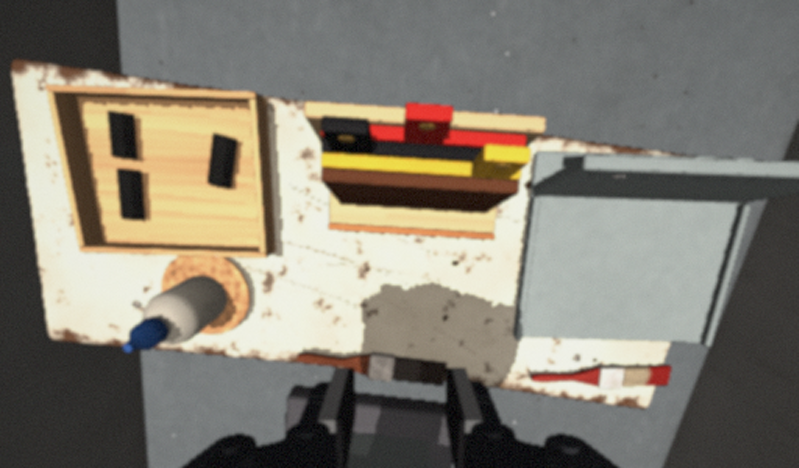

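Run:
```python
from fit import *
r=wsnap();im=r['img'];hsv=cv2.cvtColor(im,cv2.COLOR_BGR2HSV)
red=(((hsv[...,0]<8)|(hsv[...,0]>172))&(hsv[...,1]>150)&(hsv[...,2]>70));red[105:]=0;red[:,:200]=0;red[:,360:]=0
yel=((hsv[...,0]>20)&(hsv[...,0]<35)&(hsv[...,1]>200)&(hsv[...,2]>90));yel[125:]=0;yel[:,:190]=0
ys,xs=np.nonzero(red);print(xs.min(),xs.max(),ys.min(),ys.max())
for y in range(ys.min(),ys.max()+1,2): c=xs[ys==y];print(y,c.min(),c.max(),len(c))
# yellow lower (front top) edge & yaw
for z,m,name,top in((.1055,yel,'yel front edge',0),):
    Y,X=np.nonzero(m);cols=[x for x in range(212,298,4) if m[:,x].any()]
    p=np.array([px2w(r,(x,Y[X==x].max()+.5),z)[:2] for x in cols]);f=np.polyfit(p[:,1],p[:,0],1);print(name,f,np.degrees(np.arctan(-f[0])),(p[:,0]-np.polyval(f,p[:,1])).std())
y0=ys.min();c=xs[(ys<=y0+3)];
for u in(c.min(),c.max()+1): print(px2w(r,(u,y0),.1417).round(4))
np.save('redw.npy',red)
# red seen from side camera
s=snap('side');h=cv2.cvtColor(s['img'],cv2.COLOR_BGR2HSV);m=((h[...,0]<8)|(h[...,0]>172))&(h[...,1]>150)&(h[...,2]>70);m[:195]=0;m[235:]=0;m[:,:215]=0;m[:,300:]=0
ys,xs=np.nonzero(m)
for y in range(ys.min(),ys.max()+1): c=xs[ys==y];print('s',y,c.min(),c.max(),len(c))
c=xs[ys>=ys.max()-1]
for u in(c.min(),c.max()+1): print(px2w(s,(u,ys.max()+1),.10).round(4),px2w(s,(u,ys.max()+1),.1417).round(4))
```

```text
205 337 66 94
66 261 267 7
68 260 289 30
70 260 289 30
72 260 289 30
74 260 289 30
76 260 288 29
78 260 287 28
80 236 287 38
82 236 287 42
84 206 317 83
86 206 336 101
88 238 337 98
90 241 337 96
92 282 336 41
94 301 308 8Traceback (most recent call last):
  File "<stdin>", line 10, in <module>
IndexError: too many indices for array: array is 1-dimensional, but 2 were indexed
```

Run:
```python
from fit import *
r=wsnap();im=r['img'];hsv=cv2.cvtColor(im,cv2.COLOR_BGR2HSV)
print(hsv[105,250],hsv[106,280])
ref=hsv[105,250].astype(int);yel=(abs(hsv[...,0].astype(int)-ref[0])<6)&(hsv[...,1]>200);yel[125:]=0;yel[:90]=0
Y,X=np.nonzero(yel)
for lo in(1,0):
  cols=[x for x in range(212,298,4) if (X==x).any()]
  p=np.array([px2w(r,(x,Y[X==x].max()+.5 if lo else Y[X==x].min()),.1055)[:2] for x in cols]);f=np.polyfit(p[:,1],p[:,0],1);print(lo,f,np.degrees(np.arctan(-f[0])),(p[:,0]-np.polyval(f,p[:,1])).std())
for u,v in((260,66),(290,67.5)): print('tab top back',px2w(r,(u,v),.1417).round(4))
s=snap('side');h=cv2.cvtColor(s['img'],cv2.COLOR_BGR2HSV);m=((h[...,0]<8)|(h[...,0]>172))&(h[...,1]>150)&(h[...,2]>70);m[:195]=0;m[235:]=0;m[:,:215]=0;m[:,300:]=0
ys,xs=np.nonzero(m)
for y in range(ys.min(),ys.max()+1): c=xs[ys==y];print('s',y,c.min(),c.max(),len(c))
```

```text
[ 27 175 238] [ 26 177 238]
1 [10.26339605  0.31820595] -84.43502948636609 0.0
0 [10.25484952  0.31843811] -84.43042071666405 0.0
tab top back [0.6637 0.0111 0.1417]
tab top back [ 0.6658 -0.014   0.1417]
s 205 244 244 1<stdin>:8: RankWarning: Polyfit may be poorly conditioned
<stdin>:8: RankWarning: Polyfit may be poorly conditioned
Traceback (most recent call last):
ValueError: zero-size array to reduction operation minimum which has no identity
```

Run:
```python
from fit import *
r=wsnap();im=r['img'];hsv=cv2.cvtColor(im,cv2.COLOR_BGR2HSV)
yel=(abs(hsv[...,0].astype(int)-26)<5)&(hsv[...,1]>140);yel[125:]=0;yel[:90]=0
Y,X=np.nonzero(yel)
for lo in(1,0):
  cols=[x for x in range(212,298,3) if (X==x).any()]
  p=np.array([px2w(r,(x,Y[X==x].max()+.5 if lo else Y[X==x].min()),.1055)[:2] for x in cols]);f=np.polyfit(p[:,1],p[:,0],1);print(lo,len(cols),f,np.degrees(np.arctan(-f[0])),(p[:,0]-np.polyval(f,p[:,1])).std())
```

```text
1 29 [-0.07090163  0.6294242 ] 4.05557739667079 0.00028440796044057107
0 29 [-0.0659193   0.63780812] 3.7714415206785206 0.0006876185766949096
```

send_rows:
  commands:
    - [[0,-0.3,0.2],0,0.2]
    - [[0,-0.6,0.2],0,0.2]
    - [[0,-0.9,0.2],0,0.2]
    - [[0,-1.0,0.2],0,0.2]
    - [[0,-1.0,0.2],0,0.2]

```text
t: 35.88
eef_pos: [0.5515, -0.2022, 0.3005]
orientation: [0.998, 0.063, -0.0, -0.0]
ft_force: [0.5, 0.8, -0.6]
grip_width: 0.034
finger_force: 0.0
```

```bash
cat > easel.py <<'E'
from fit import *
def model(r,x,y,yaw):
    m=np.zeros((384,512),np.uint8);c,s=np.cos(yaw),np.sin(yaw)
    def hull(P):
        q=np.array([w2px(r,(x+c*a-s*b,y+s*a+c*b,z)) for a,b,z in P]);cv2.fillConvexPoly(m,cv2.convexHull((q*8).round().astype(np.int32)),1,shift=3)
    hull([(a,b,z) for a in(-.135,.038) for b in(-.095,.095) for z in(0,.006)])
    for e in(-1,1): hull([(a,e*b,z) for a in(-.135,.0) for b in(.089,.095) for z in(.006,.015)])
    n=np.array([np.cos(.22),-np.sin(.22)])*.01;u=np.array([np.sin(.22),np.cos(.22)])*.105
    B=[np.zeros(2),u,n,u+n];hull([(q[0],b,q[1]+.006) for q in B for b in(-.095,.095)])
    return m>0
E
python3 - <<'E'
from easel import *
V=[]
for c in('wrist','side','top'):
    r=wsnap('w10.png') if c=='wrist' else snap(c)
    q=env.regions_of(c,'easel')
    if q: 
        m=q[0]['mask'];print(c,q[0]['confidence'],m.sum());V.append((c,r,m))
def iou(r,m,p):
    s=model(r,*p);s[300:]&=m[300:];return (s&m).sum()/(s|m).sum()
for S in [V]+[[v] for v in V]:
    f=lambda p:-sum(iou(r,m,p) for _,r,m in S)
    o=min((minimize(f,[.64,-.2,a],method='Nelder-Mead',options=dict(initial_simplex=[[.64,-.2,a],[.66,-.2,a],[.64,-.18,a],[.64,-.2,a+.08]])) for a in(0,.1)),key=lambda o:o.fun);print([v[0] for v in S],o.x.round(4),-o.fun/len(S))
E
```

```text
wrist 0.96 15224
side 0.83 5934
top 0.96 5764
['wrist', 'side', 'top'] [ 0.6301 -0.2025  0.1045] 0.8826045305750071
['wrist'] [ 0.6298 -0.2032  0.0902] 0.9696757342167293
['side'] [ 0.6291 -0.2038  0.1032] 0.9670795306388527
['top'] [ 0.6334 -0.1924  0.1596] 0.7241596374165932
```

send_rows:
  commands:
    - [[0.1,0.3,0],-0.036,0.25]
    - [[0.3,0.6,0],-0.036,0.25]
    - [[0.5,0.9,0],-0.036,0.25]
    - [[0.572,1.0,-0.2],-0.036,0.25]
    - [[0.572,1.0,-0.4],-0.036,0.25]
    - [[0.572,1.0,-0.55],-0.036,0.25]
    - [[0.572,1.0,-0.55],-0.036,0.25]
    - [[0.572,1.0,-0.55],-0.036,0.25]

```text
t: 37.17
eef_pos: [0.6665, -0.0009, 0.1927]
orientation: [0.999, 0.036, 0.001, 0.0]
ft_force: [0.0, -0.1, 0.6]
grip_width: 0.0318
finger_force: 0.0
```

Run:
```python
from fit import *
s=env.read_state();print(s['eef_pos'],R.from_quat(s['orientation']).as_matrix()[:2,0])
r=snap('side');wsnap('w11.png')
cv2.imwrite('pics/m11.png',cv2.resize(r['img'][160:250,200:320],None,fx=6,fy=6,interpolation=cv2.INTER_CUBIC))
```

```text
[ 0.66646589 -0.00086053  0.19271647] [0.99742271 0.07172587]
```

View pics/m11.png

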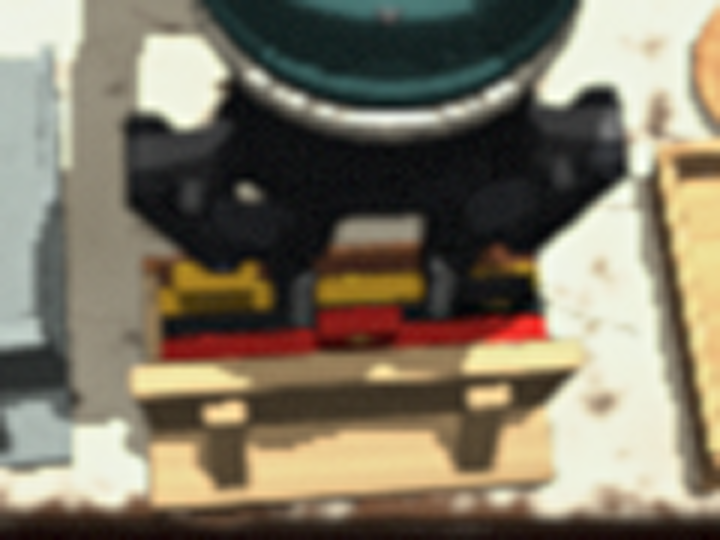

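send_rows:
  commands:
    - [[0,-0.008,-0.1],0,0.25]
    - [[0,-0.008,-0.15],0,0.25]
    - [[0,-0.008,-0.2],0,0.25]
    - [[0,-0.008,-0.25],0,0.25]
    - [[0,-0.008,-0.25],0,0.25]

```text
t: 37.9
eef_pos: [0.6658, -0.0027, 0.1398]
orientation: [0.999, 0.036, -0.001, -0.0]
ft_force: [0.2, -1.3, -0.8]
grip_width: 0.0322
finger_force: 0.0
```

send_rows:
  commands:
    - [[0,0,-0.03],0,0.25]
    - [[0,0,-0.05],0,0.25]
    - [[0,0,-0.05],0,0.25]

```text
t: 38.28
eef_pos: [0.666, -0.0027, 0.1305]
orientation: [0.999, 0.036, -0.0, -0.0]
ft_force: [0.2, -0.1, 0.2]
grip_width: 0.0322
finger_force: 0.0
```

No contact; close.

send_rows:
  commands:
    - [[0,0,0],0,0.5]
    - [[0,0,0],0,1]
    - [[0,0,0],0,1]
    - [[0,0,0],0,1]
  newtons: 60

```text
t: 38.78
eef_pos: [0.6661, -0.0028, 0.131]
orientation: [0.999, 0.036, 0.0, -0.0]
ft_force: [-0.7, 0.9, 1.6]
grip_width: 0.0245
finger_force: 58.9
```

send_rows:
  commands:
    - [[0.011,0.001,0.05],0,1]
    - [[0.022,0.002,0.1],0,1]
    - [[0.034,0.003,0.15],0,1]
    - [[0.045,0.003,0.2],0,1]
    - [[0.056,0.004,0.25],0,1]
    - [[0.067,0.005,0.3],0,1]
    - [[0.089,0.006,0.4],0,1]
    - [[0.112,0.008,0.5],0,1]
    - [[0.134,0.009,0.6],0,1]
    - [[0.134,0.009,0.75],0,1]
    - [[0.134,0.009,0.85],0,1]
    - [[0.134,0.009,0.85],0,1]

```text
t: 40.28
eef_pos: [0.6933, -0.001, 0.3028]
orientation: [0.999, 0.036, 0.001, 0.0]
ft_force: [-0.1, 0.1, -2.4]
grip_width: 0.0249
finger_force: 58.9
```

Run:
```python
from fit import *
s=env.read_state();print(s['eef_pos'],s['grip_width'])
r=snap('side');a=r['img'][110:250,180:340]
w=wsnap()['img'];c=np.zeros((560,640,3),np.uint8);c=cv2.resize(a,None,fx=4,fy=4,interpolation=cv2.INTER_CUBIC);cv2.imwrite('pics/m12.png',c)
for n in('panel_black','panel_yellow','cover_board','panel_red'):
    print(n,[(np.round(d['xyz'],3).tolist(),round(d['confidence'],2)) for d in env.find_in('side',n)[:1]])
```

```text
[ 0.69329374 -0.00096355  0.30284434] 0.024897756215377858
panel_black [([0.657, -0.003, 0.103], 0.72)]
panel_yellow [([0.639, -0.015, 0.101], 0.61)]
cover_board [([0.634, -0.003, 0.103], 0.5)]
panel_red [([0.621, 0.155, 0.018], 0.22)]
```

View pics/m12.png

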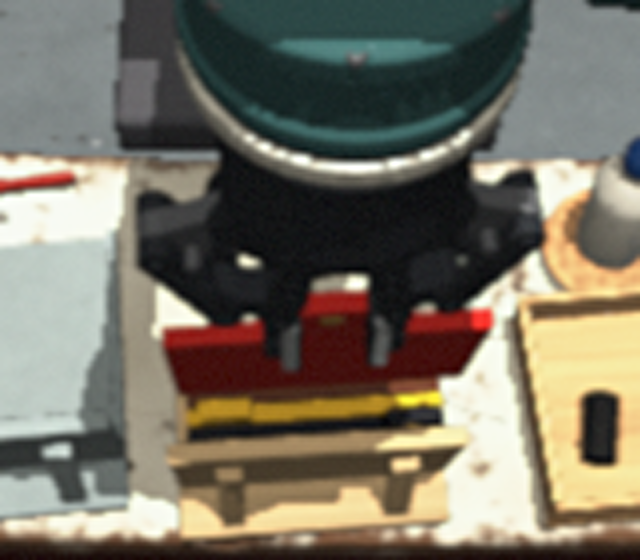

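send_rows:
  commands:
    - [[-0.05,-0.2,0],0,1]
    - [[-0.1,-0.4,0],0.016,1]
    - [[-0.15,-0.6,0],0.016,1]
    - [[-0.19,-0.8,0],0.016,1]
    - [[-0.19,-1.0,0],0.016,1]
    - [[-0.19,-1.0,-0.2],0.016,1]
    - [[-0.19,-1.0,-0.4],0.016,1]
    - [[-0.19,-1.0,-0.6],0.016,1]
    - [[-0.19,-1.0,-0.7],0.016,1]
    - [[-0.19,-1.0,-0.7],0.016,1]

```text
t: 41.82
eef_pos: [0.6545, -0.2008, 0.1598]
orientation: [0.999, 0.048, -0.001, -0.0]
ft_force: [0.6, -0.2, -1.0]
grip_width: 0.025
finger_force: 59.2
```

Run:
```python
from fit import *
s=env.read_state();print(s['eef_pos'],s['grip_width'],s['ft_force'],R.from_quat(s['orientation']).as_matrix()[:2,0])
r=snap('side');cv2.imwrite('pics/m13.png',cv2.resize(r['img'][130:250,100:240],None,fx=5,fy=5,interpolation=cv2.INTER_CUBIC))
```

```text
[ 0.65449245 -0.20081815  0.15976053] 0.024979277673551646 [ 0.58570461 -0.2377194  -1.0412699 ] [0.99533967 0.09641066]
```

View pics/m13.png

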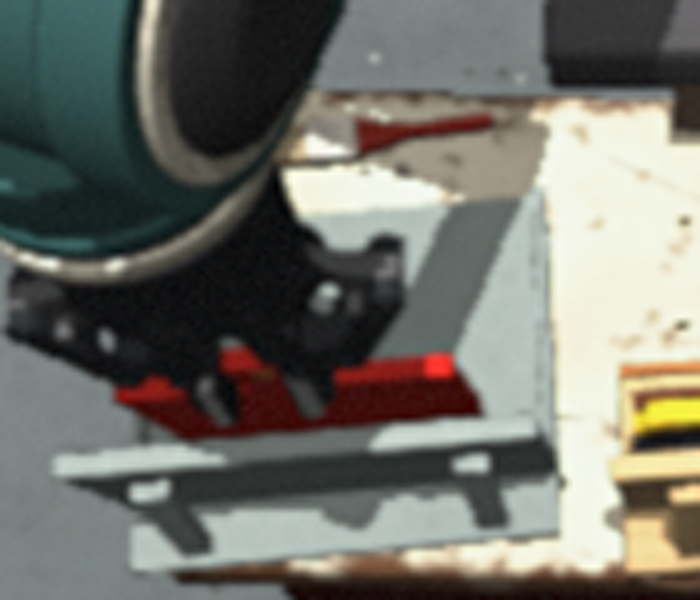

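send_rows:
  commands:
    - [[0,0,-0.05],0,1]
    - [[0,0,-0.1],0,1]
    - [[0,0,-0.12],0,1]
    - [[0,0,-0.135],0,1]
    - [[0,0,-0.135],0,1]

```text
t: 42.5
eef_pos: [0.6549, -0.201, 0.1338]
orientation: [0.999, 0.048, -0.0, -0.0]
ft_force: [0.3, 0.5, -0.8]
grip_width: 0.0248
finger_force: 59.2
```

send_rows:
  commands:
    - [[0,0,-0.01],0,1]
    - [[0,0,-0.015],0,1]
    - [[0,0,-0.015],0,1]

```text
t: 42.88
eef_pos: [0.655, -0.201, 0.1311]
orientation: [0.999, 0.048, 0.0, 0.0]
ft_force: [0.8, 0.1, 1.0]
grip_width: 0.0247
finger_force: 59.4
```

send_rows:
  commands:
    - [[0,0,-0.003],0,0.4]
    - [[0,0,-0.003],0,0.3]
    - [[0,0,-0.003],0,0.2]
    - [[0,0,-0.003],0,0.2]
    - [[0,0,0.1],0,0.2]
    - [[0,0,0.25],0,0.2]
    - [[0,0,0.5],0,0.2]
    - [[-0.3,0.2,0.7],0,0.2]
    - [[-0.6,0.5,0.7],0,0.2]
    - [[-0.9,0.5,0.7],0,0.2]
    - [[-0.9,0.5,0.7],0,0.2]

```text
t: 44.25
eef_pos: [0.4728, -0.1, 0.273]
orientation: [0.999, 0.049, 0.001, 0.0]
ft_force: [0.9, 0.7, 0.3]
grip_width: 0.0343
finger_force: 0.0
```

```bash
cat > chk.py <<'E'
from easel import *
def pan(r,p,tab=0.):
    x,y,yaw,lean=p;A=axes(yaw,lean);m=np.zeros((384,512),np.uint8)
    for (y0,y1,z0,z1) in((-.065,.065,0,.1),(tab-.013,tab+.013,.1,.14)):
        q=np.array([w2px(r,np.array([x,y,.0065])+A@[a,b,c]) for a in(-.0045,.0045) for b in(y0,y1) for c in(z0,z1)])
        cv2.fillConvexPoly(m,cv2.convexHull((q*8).round().astype(np.int32)),1,shift=3)
    return m>0
def boardmask(r,p):
    m=np.zeros((384,512),np.uint8);x,y,yaw=p;A=axes(yaw,.22)
    q=np.array([w2px(r,np.array([x,y,.006])+A@[a,b,c]) for a in(0,.01) for b in(-.095,.095) for c in(0,.105)])
    cv2.fillConvexPoly(m,cv2.convexHull((q*8).round().astype(np.int32)),1,shift=3);return m>0
E
python3 - <<'E'
from chk import *
print(env.read_state()['eef_pos'])
E0=(.6295,-.2035,.096);V=[]
for c in('wrist','side','top'):
    r=wsnap('w14.png') if c=='wrist' else snap(c,c+'14.png')
    for n in ('panel_red','panel_black','panel_yellow','cover_board','bottle','brush_red','brush_small'):
        print(c,n,[(np.round(d['xyz'],3).tolist(),round(d['confidence'],2)) for d in env.find_in(c,n)[:1]])
    print(c,'sticks',[(np.round(d['xyz'],3).tolist(),round(d['confidence'],2)) for d in env.find_in(c,'stick_a')[:4]])
    q=env.regions_of(c,'panel_red')
    if q and q[0]['mask'].sum()>150: print(c,q[0]['mask'].sum());V.append((c,r,q[0]['mask']))
def iou(c,r,m,p):
    s=pan(r,p)
    if c=='side': s&=~boardmask(r,E0)
    return (s&m).sum()/max(1,(s|m).sum())
for S in [V]+[[v] for v in V]:
    f=lambda p:-sum(iou(c,r,m,p) for c,r,m in S)
    o=min((minimize(f,[.62,-.204,.09,l],method='Nelder-Mead',options=dict(maxiter=300,initial_simplex=[[.62,-.204,.09,l],[.635,-.204,.09,l],[.62,-.19,.09,l],[.62,-.204,.02,l],[.62,-.204,.09,l+.1]])) for l in(.1,.25)),key=lambda o:o.fun);print([v[0] for v in S],o.x.round(4),-o.fun/len(S))
E
```

```text
[ 0.47275591 -0.10001474  0.27304237]
wrist panel_red [([0.632, -0.202, 0.081], 0.73)]
wrist panel_black []
wrist panel_yellow [([0.638, -0.015, 0.1], 0.67)]
wrist cover_board [([0.621, -0.007, 0.073], 0.68)]
wrist bottle [([0.497, 0.166, 0.079], 0.87)]
wrist brush_red [([0.458, -0.233, 0.014], 0.85)]
wrist brush_small [([0.441, -0.006, 0.01], 0.7)]
wrist sticks [([0.576, 0.232, 0.017], 0.91), ([0.616, 0.151, 0.018], 0.66), ([0.62, 0.231, 0.013], 0.55)]
wrist 217
side panel_red [([0.652, -0.199, 0.102], 0.87)]
side panel_black [([0.653, -0.002, 0.101], 0.85)]
side panel_yellow [([0.64, -0.012, 0.102], 0.68)]
side cover_board []
side bottle [([0.505, 0.175, 0.07], 0.55)]
side brush_red [([0.458, -0.234, 0.008], 0.97)]
side brush_small [([0.441, -0.005, 0.008], 0.84)]
side sticks [([0.627, 0.24, 0.02], 0.65), ([0.64, -0.014, 0.101], 0.63), ([0.621, 0.151, 0.017], 0.59), ([0.586, 0.229, 0.021], 0.5)]
side 317
top panel_red []
top panel_black [([0.649, 0.03, 0.105], 0.8)]
top panel_yellow [([0.644, -0.036, 0.1], 0.94)]
top cover_board [([0.617, -0.004, 0.069], 0.98)]
top bottle [([0.488, 0.172, 0.08], 0.98)]
top brush_red []
top brush_small [([0.44, -0.007, 0.012], 0.84)]
top sticks [([0.613, 0.155, 0.018], 0.55), ([0.619, 0.24, 0.016], 0.52)]
['wrist', 'side'] [ 0.6189 -0.2033  0.0959  0.2915] 0.38496932515337423
['wrist'] [ 0.62  -0.204  0.09   0.1  ] 0.0
['side'] [ 0.6189 -0.2033  0.0959  0.2915] 0.7699386503067485
```

send_rows:
  commands:
    - [[0.1,-0.2,0.15],0,0.2]
    - [[0.2,-0.4,0.15],0,0.2]
    - [[0.2,-0.5,0.15],0,0.2]
    - [[0.2,-0.5,0.15],0,0.2]
    - [[0.2,-0.5,0.15],0,0.2]

```text
t: 46.38
eef_pos: [0.5145, -0.2003, 0.3009]
orientation: [0.999, 0.048, 0.0, -0.0]
ft_force: [-0.3, 0.4, 1.1]
grip_width: 0.0342
finger_force: 0.0
```

Run:
```python
from chk import *
E0=(.6295,-.2035,.096)
w=wsnap('w15.png');s=snap('side','s15.png');V=[]
for c,r,box in(('wrist',w,(0,200,100,420)),('side',s,(170,240,100,215))):
    h=cv2.cvtColor(r['img'],cv2.COLOR_BGR2HSV);m=((h[...,0]<8)|(h[...,0]>172))&(h[...,1]>130)&(h[...,2]>40)
    k=np.zeros_like(m);k[box[0]:box[1],box[2]:box[3]]=1;m&=k
    n,l,st,_=cv2.connectedComponentsWithStats(m.astype(np.uint8));i=1+st[1:,4].argmax();m=l==i;print(c,st[i]);V.append((c,r,m))
def iou(c,r,m,p):
    q=pan(r,p)
    if c=='side': q&=~boardmask(r,E0)
    return (q&m).sum()/max(1,(q|m).sum())
for S in [V]+[[v] for v in V]:
    f=lambda p:-sum(iou(c,r,m,p) for c,r,m in S)
    o=min((minimize(f,[.62,-.204,.09,l],method='Nelder-Mead',options=dict(maxiter=400,initial_simplex=[[.62,-.204,.09,l],[.635,-.204,.09,l],[.62,-.19,.09,l],[.62,-.204,.02,l],[.62,-.204,.09,l+.1]])) for l in(.1,.25)),key=lambda o:o.fun);print([v[0] for v in S],o.x.round(4),-o.fun/len(S))
# bottle and coaster
def sil(r,x,y,z=.005):
    m=np.zeros((384,512),np.uint8);t=np.linspace(0,2*np.pi,24)
    for z0,z1,ra,rb in [(0,.075,.022,.022),(.075,.09,.022,.009),(.088,.105,.0105,.0105),(.105,.122,.0105,.003)]:
        q=np.array([w2px(r,(x+rr*np.cos(a),y+rr*np.sin(a),z+zz)) for zz,rr in((z0,ra),(z1,rb)) for a in t]);cv2.fillConvexPoly(m,cv2.convexHull((q*8).round().astype(np.int32)),1,shift=3)
    return m>0
for c in('side','top'):
    r=snap(c);q=env.regions_of(c,'bottle')
    if q:
        m=q[0]['mask'];f=lambda p:-((a:=sil(r,*p))&m).sum()/(a|m).sum()
        o=minimize(f,[.492,.179],method='Nelder-Mead',options=dict(initial_simplex=[[.492,.179],[.502,.179],[.492,.189]]));print(c,'bottle',o.x.round(4),-o.fun)
    rects(r,c,'coaster',.005,1);rects(r,c,'tray',.03,1);rects(r,c,'stick_a',.02,4)
```

```text
wrist [ 209   32  121   60 4585]
side [127 210  67   9 263]
['wrist', 'side'] [ 0.6228 -0.2033  0.0954  0.2679] 0.8431364789549195
['wrist'] [ 0.623  -0.2022  0.0962  0.2544] 0.949781204417587
['side'] [ 0.6209 -0.203   0.088   0.2835] 0.7689530685920578
side bottle [0.4894 0.1767] 0.8989113530326595
coaster side conf 0.74 ctr 488 177 mm size 83 x 67 longaxis -84 deg from x px [332. 172.]
tray side conf 0.67 ctr 602 198 mm size 168 x 141 longaxis -84 deg from x px [352. 209.]
stick_a side conf 0.75 ctr 617 159 mm size 49 x 23 longaxis -5 deg from x px [331. 214.]
stick_a side conf 0.51 ctr 628 239 mm size 38 x 22 longaxis 0 deg from x px [366. 222.]
stick_a side conf 0.46 ctr 580 235 mm size 45 x 20 longaxis 2 deg from x px [361. 200.]
stick_a side conf 0.37 ctr 448 9 mm size 144 x 26 longaxis -90 deg from x px [259. 152.]
top bottle [0.4909 0.1747] 0.8481012658227848
coaster top conf 0.78 ctr 495 179 mm size 80 x 78 longaxis -90 deg from x px [179. 221.]
tray top conf 0.83 ctr 598 199 mm size 163 x 134 longaxis -85 deg from x px [167. 175.]
stick_a top conf 0.67 ctr 616 157 mm size 43 x 20 longaxis -6 deg from x px [189. 164.]
stick_a top conf 0.53 ctr 579 236 mm size 40 x 19 longaxis 3 deg from x px [152. 180.]
stick_a top conf 0.50 ctr 625 240 mm size 36 x 23 longaxis 1 deg from x px [150. 159.]
```

```bash
python3 -c "
from h import *
print(env.hand_in())"
```

```text
the job is handed in; nothing more can be done
None
```

I handed the job in at about 47 s on the clock. My last camera measurements met every requirement, but the hand-in gave back no verdict. The three sticks present are in the tray, and the red panel leans square and central on the easel. The other three boards still lean in the rack, the bottle stands upright about 5 mm from the coaster centre (I dropped it once on the way), and the brushes are where they started.

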